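# Clamp a sample tin in the bench shaker

### The job

Load the square steel sample tin, now standing mouth-down on the bench, into the open shaker: stand it mouth-up on the green pad, let go of it, and then slide the clamp by its red grip towards the fence until it is over centre and fully home on its end stop, so that the tin ends between jaw and fence. Meet the end stop gently, without forcing the sprung grip on against it, and do not disturb the other things on the bench.

Things in the scene. Friction and masses are not known exactly. Their poses are not given: they have to be found in the camera images.
- tin: Loose open square steel tin, 50 x 50 mm outside, 72 mm tall, walls and floor 3 mm, white inside, with a blue band 9 to 19 mm from its closed end; 0.08 to 0.17 kg. Origin at the centre of the closed end's outer face; z points from there out of the mouth, so down at the start. x and y are square to its flat sides, on which it can lie stably for a regrasp.
- tin_center (a point): Centre of the tin's volume, 36 mm from its closed end along its axis; axes as the tin's.
- shaker: Fixed clamping bed of a paint shaker. Origin on the bench under the bed's middle. White bed: 110 mm in x, 300 mm in y, centred on the origin, flat top 40 mm above the bench. Above its top it is free on both x sides, but a grey control box stands beside it, x +92 to +168 mm, y -120 to +120 mm, 75 mm above the bench. Fence at the +y end, red-gripped sliding clamp towards the -y end.
- fence (a point): Foot of the steel fence's face, at bed height, x = 0, y = +110 mm of the shaker; axes as the shaker's. The fence is 90 mm wide in x, 12 mm thick, 28 mm tall above the bed and faces the clamp (-y).
- pad (a point): Centre of the flush green pad (70 mm in x, 105 mm in y) on the bed, at x = 0, y = +55 mm of the shaker, 40 mm above the bench; axes as the shaker's. Stand the tin here, within 18 mm of x = 0, its sides within about 10 degrees of square to the shaker, clear of the fence and of the open jaw (its face is at y = -93 mm from here); the jaw then pushes it to the fence and squares it.
- clamp (a joint): Travel of the clamp's carriage and jaw in m along the shaker's +y: 0 open (start), 0.095 at the hard end stop (jaw then 53 mm from the fence). An over-centre spring pushes it back open: 2 N at first, 6 N near 0.055, 0 at 0.091; from 0.0925 on it pulls home (1 N) and stays. A slow push (0.05 m/s) with the tin meets up to about 9 N; a rise past 12 N is the stop.
- grip (a joint): Give of the red grip on the clamp's carriage, in m along the shaker's +y, 0 at rest: it is sprung, 10 N per mm, so pushing on against the end stop moves it on by 1 mm per 10 N. More than 0.0025 (25 N) towards the fence is forcing it.
- clamp_grip (a point): Middle of the top of the clamp's red upright grip, 60 mm above the bed, moving with it; axes as the shaker's. Grip 26 mm in x, 18 mm in y; below 16 mm above the bed lies the clamp's flat carriage, which ends at the grip's -y side, so the bed is free for 50 mm behind (-y of) the grip. Jaw: 70 mm wide in x, 30 mm tall, face 51 mm in +y of the grip's middle.
- can_a: Bystander: small round steel can with a white label, 54 mm across, 65 mm tall. Origin at the centre of its underside.
- can_b: Bystander: small round steel can with a yellow label, 54 mm across, 65 mm tall. Origin at the centre of its underside.
- bottle: Bystander: clear bottle with a red cap, 60 mm across, 170 mm tall. Origin at the centre of its underside.
- tub: Bystander: white plastic tub, 84 mm across, 90 mm tall. Origin at the centre of its underside.
- beaker: Bystander: blue plastic cup standing mouth-up, 70 mm across, 80 mm tall. Origin at the centre of its underside.
- brush: Bystander: paint brush lying on the bench. Origin under its middle.
- tape: Bystander: paper tape roll lying flat, 80 mm across, 40 mm tall. Origin at the centre of its underside.
Things that resemble listed ones, but are neither listed nor needed, are in the scene too. Leave any brown or orange look-alike of the tin alone.

How it is judged:
By the outcome, as a careful person would: the job done as asked, in the order asked, and still so for the second after the job is handed in, with the robot touching nothing.
It also fails if it takes over 58 s, if anything falls off the work surface, if the arm or the gripper's body presses on something with over 40 N, if the wrist force passes 120 N, or if a joint passes its speed limit or range.

### The arm

A 7-joint arm with a two-finger parallel gripper is mounted at the origin on the work surface. World frame = base frame: x ahead of the robot, y to its left, z up, the work surface at z = 0. Lengths are in m, angles in rad, forces in N, time in s.
With the tool pointing down it reaches from about 0.425 to 1.025 m from the base axis. Payload 9.4 kg.
Tool frame: the origin (TCP) lies at the very end of the fingers, on their centre line; the grasp point (between the pads) lies 19 mm behind it; z points along the fingers, y is the line along which they close (so a half turn about z gives the same grasp; the last joint's range is limited). The gripper opens to 85 mm and grips with 20 to 120 N. Pads are 22 mm wide; open, the fingers measure 114 mm over their backs; the gripper's body (76 mm by 85 mm) begins 54 mm behind the grasp point. The pads swing forward as they close: fully open they stand 13 mm farther back than shut.
Start: joints at [-1.273, 0.599, -0.003, 1.599, 0.002, 0.943, -0.08], TCP at [0.265, 0.675, 0.231] pointing down, gripper open.
Joint ranges: [-2.57, 2.57], [-0.35, 1.97], [-1.29, 1.29], [0.11, 2.56], [-1.05, 4.19], [0.11, 1.86], [-2.63, 2.63]. Speed limits (rad/s): [2.22, 2.22, 3.01, 3.01, 3.14, 3.14, 3.14].

### API

Orientations are given as a unit quaternion [w, x, y, z].
In Python, from workcell import bot, eyes, models gives the robot as it stands.
- The arm moves only by the tool step_arm, never from a script. Its argument "commands" is a list of rows, each a list of 3 entries, a list of its own where there are three numbers: the turn, a rotation vector about the world's x, y, z scaled (see below), then the shift along the world's x, y, z scaled (see below), then the opening, from -1 (shut) to 1 (fully open). In form: [[[wx, wy, wz], [x, y, z], jaw], ...]. A call has 1 to 8 rows; each row is the pose to reach, as a shift and turn from the pose commanded when the call began, turning the shorter way round; what a row does not reach only later rows make up. The controller multiplies each number of a shift by 200 mm and each number of a turn by 360 degrees. A row lasts 1/8 s, in which the tool goes at most 62.5 mm and 10.7 degrees, less where a joint would pass 70% of its speed; a pose out of reach is approached as far as the arm can. A call with a number of a shift or a turn outside -1 to 1 is refused whole. A call with a gripper value outside its range is refused whole. The fingers move at their own pace and stop on an object; the grip force is fixed at half the most. Time passes only in rows, so rows that repeat a pose let the fingers close. It gives the time, the measured TCP pose, the force, the opening and the grip force at its end, in the units of the state.
- bot.observe(): the state, without advancing time (a new reading comes with each control period).
- eyes.snapshot(name): name is "scene" or "top" or "wrist"; returns the picture (480x640x3 uint8, red, green, blue); there is no depth.
- eyes.calibration(name): a dict with "fx", "fy", "cx", "cy" (pixels), "world_to_cam" (4x4, takes a point from world to camera coordinates); the wrist camera has in their place "hand_eye" (4x4, takes a point from camera to tool coordinates, whose origin is the TCP and whose axes are the flange's). Camera axes: x right, y down, z forward; pixel columns grow to the right and rows downward; lengths in m; the calibration is good to about 2 mm. A picture is of the moment at which its call begins: read the wrist's pose just before it. calibration takes no time and is no camera call.
- bot.job_done(): hands the job in; it is judged then, once.
Trained networks look in the newest picture that a camera, given by its name, has taken for a name from the list of things; names that differ only in an ending like _2 or _b are one class to them, and where a whole thing is asked for, a point or a joint stands for the part that bears it (a point fixed in the world has none). Each returns a list of dicts, best first, with "p" (0 to 1); they miss things now and then, are a little off and sometimes report something else, mostly with a low value. They report only what shows in the picture. A call takes as long as a camera call. They do not tell look-alikes from the thing itself.
- models.boxes_of(name, camera): "point" ([x, y, z] in m, in the coordinates of the camera as it stood for that picture, good to about 4 mm: the middle of the surface that is visible of it).
The state is a dict: "time": time; "joint_positions": joint angles; "joint_velocities": joint speeds; "tau": joint torques, N m; "ee_pos": TCP position; "orientation": TCP orientation; "force": force on the tool from outside, world axes, zero at the start; "torque": the same for the moment, N m; "grip_width": finger opening in m; "finger_force": force on a finger pad.
Only numpy, scipy, OpenCV 4.12 (cv2) and the standard library are available. Lean on these libraries where they do the work, as an engineer would, in place of code of your own. Each camera call takes 0.05 s, during which the arm holds its last target. There are 200 camera calls.

## Working session

There is one attempt and no reset: what is moved stays moved. The work goes in short steps, Python scripts to look and compute and a tool call to move; the robot and the scene stay as the last step left them, time stands still between calls to the robot, and variables do not carry over. Pictures are saved under pics/ and viewed, at most 12 in all, crops included, and the job is handed in when it is done.

Besides the shell and the picture viewer there is one more tool, called after "Emit:" as a command line: name --argument value ..., lists and objects as JSON in quotes. step_arm: Moves the arm, as the interface text tells. Its arguments: {"type":"object","properties":{"commands":{"type":"array","items":{"type":"array"}}},"required":["commands"]}

```bash
mkdir -p pics; ls
python3 - <<'E'
from workcell import bot, eyes, models
import cv2,numpy as np
s=bot.observe(); print(s)
ims=[]
for n in ["scene","top"]:
    im=eyes.snapshot(n); cv2.imwrite(f"pics/{n}0.png",im[:,:,::-1])
    c=eyes.calibration(n); T=np.linalg.inv(c["world_to_cam"]); print(n,{k:c[k] for k in("fx","fy","cx","cy")},T.round(3).tolist())
    for o in ["tin","clamp_grip","shaker"]:
        for d in models.boxes_of(o,n): print(o,round(d["p"],2),(T@np.append(d["point"],1))[:3].round(3))
E
```

```text
pics
{'time': 0.0, 'joint_positions': array([-1.27269147,  0.60014743, -0.00252671,  1.60013712,  0.00177778,
        0.94293857, -0.07979886]), 'joint_velocities': array([ 0.00108077,  0.00138655,  0.00199493,  0.00019595, -0.00242315,
       -0.00063   , -0.00127189]), 'tau': array([ 2.67251744e-04, -7.76468754e+01,  1.56496592e+00, -2.58007210e+01,
        1.23696381e-02,  9.29575064e-03,  5.02545717e-06]), 'ee_pos': array([0.26525755, 0.67420545, 0.23039851]), 'orientation': array([-8.24312587e-05,  1.86291190e-01,  9.82494239e-01, -8.09948948e-04]), 'force': array([-0.46373072, -0.5785477 ,  0.07027411]), 'torque': array([ 0.0799576 , -0.02598684,  0.05405927]), 'finger_force': 0.0, 'grip_width': 0.08533370699337214}
scene {'fx': 596.6322730819888, 'fy': 596.6322730819888, 'cx': 321.87290852168576, 'cy': 242.9415116232299} [[-0.825, 0.31, -0.472, 1.193], [0.564, 0.488, -0.666, 0.894], [0.024, -0.816, -0.578, 0.896], [0.0, 0.0, 0.0, 1.0]]
tin 0.91 [0.542 0.412 0.057]
tin 0.83 [0.557 0.242 0.049]
tin 0.77 [0.44  0.128 0.053]
tin 0.74 [0.368 0.345 0.056]
clamp_grip 0.46 [ 0.592 -0.173  0.08 ]
clamp_grip 0.27 [ 0.389 -0.373  0.026]
shaker 0.8 [ 0.638 -0.048  0.04 ]
top {'fx': 450.790563402074, 'fy': 450.790563402074, 'cx': 328.37002316343325, 'cy': 234.58923686969487} [[-0.001, -0.997, 0.075, 0.44], [-1.0, 0.0, -0.014, -0.022], [0.014, -0.075, -0.997, 1.047], [0.0, 0.0, 0.0, 1.0]]
tin 0.93 [0.546 0.22  0.074]
tin 0.89 [0.427 0.113 0.068]
tin 0.72 [0.525 0.393 0.075]
tin 0.64 [0.347 0.327 0.069]
tin 0.52 [0.708 0.172 0.066]
tin 0.33 [ 0.584 -0.183  0.099]
clamp_grip 0.62 [ 0.586 -0.182  0.102]
clamp_grip 0.48 [0.708 0.171 0.066]
shaker 0.57 [ 0.608 -0.082  0.043]
```

View pics/scene0.png

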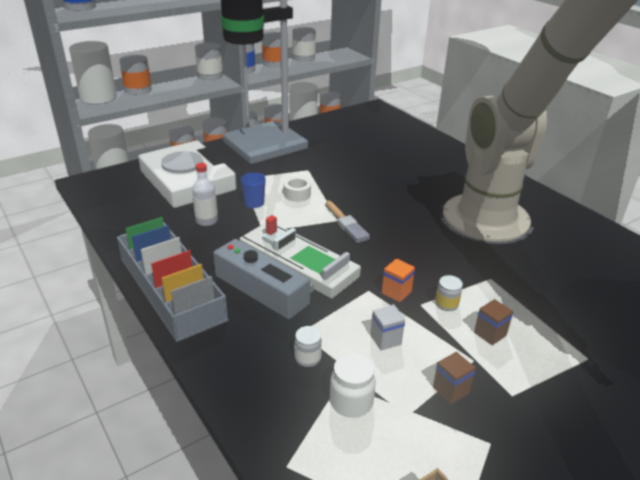

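View pics/top0.png

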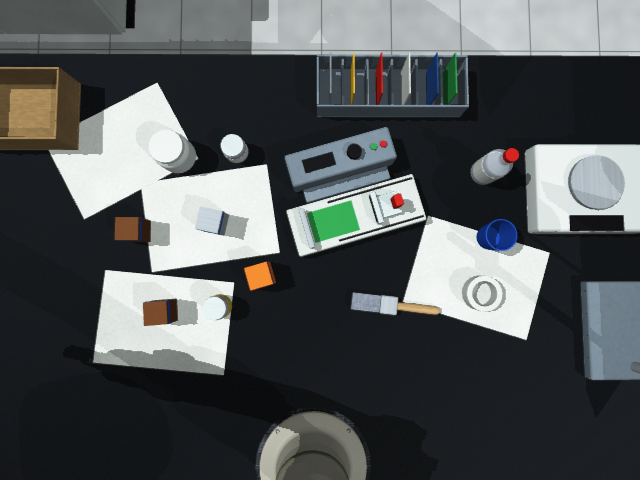

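Tin candidates are scene (388,327) grey, (398,280) orange, (494,322) brown and (455,377) brown. The grey one, at top (211,220), is the only steel one. I'll confirm it in a crop and measure it together with the shaker.

```bash
cat > h.py <<'E'
from workcell import bot, eyes, models
import cv2,numpy as np
from scipy.spatial.transform import Rotation as R
def cal(n):
    c=eyes.calibration(n); return c,np.linalg.inv(c["world_to_cam"])
def ray(n,uv,z):
    c,T=cal(n); uv=np.atleast_2d(np.asarray(uv,float))
    d=np.c_[(uv[:,0]-c["cx"])/c["fx"],(uv[:,1]-c["cy"])/c["fy"],np.ones(len(uv))]@T[:3,:3].T
    return T[:3,3]+d*((z-T[2,3])/d[:,2])[:,None]
def blob(m,near,n,z):
    cs,_=cv2.findContours(m.astype(np.uint8),cv2.RETR_EXTERNAL,cv2.CHAIN_APPROX_NONE)
    c=min((c for c in cs if cv2.contourArea(c)>20),key=lambda c:np.hypot(*(np.array(cv2.minAreaRect(c)[0])-near)))
    P=ray(n,c[:,0],z)[:,:2]
    return cv2.minAreaRect(c),cv2.minAreaRect((P*1000).astype(np.float32))
E
python3 - <<'E'
from h import *
t=cv2.imread("pics/top0.png"); s=cv2.imread("pics/scene0.png")
a=cv2.resize(t[190:250,180:260],(400,300),interpolation=3); b=cv2.resize(s[295:355,348:428],(400,300),interpolation=3)
c=cv2.resize(t[165:265,280:440],(800,500),interpolation=3)[:, :]
cv2.imwrite("pics/crop1.png",np.vstack([np.hstack([a,b]),cv2.resize(c,(800,300))]))
f=t.astype(int);B,G,Rr=f[...,0],f[...,1],f[...,2]
print("pad",blob((G>Rr+50)&(G>B+50),(333,221),"top",.04))
print("grip",blob((Rr>G+80)&(Rr>B+80),(397,201),"top",.1))
E
```

```text
pad (((333.0954895019531, 220.94000244140625), (30.54520606994629, 46.12759780883789), 73.81079864501953), ((546.7711181640625, -46.12863540649414), (68.85552215576172, 103.5041732788086), 16.33492088317871))
grip (((396.5000305175781, 200.00003051757812), (11.70042610168457, 11.067971229553223), 71.56504821777344), ((585.026611328125, -179.45159912109375), (25.114280700683594, 23.665132522583008), 17.723722457885742))
```

View pics/crop1.png

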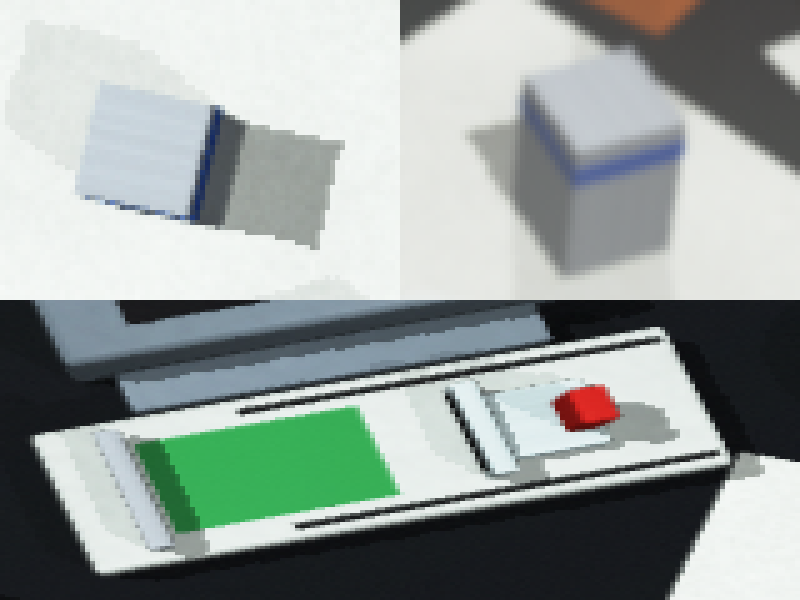

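Run:
```python
from h import *
c=np.array([[100,80],[218,106],[193,220],[78,193]],float)
P=ray("top",np.c_[180+(c[:,0]+.5)/5-.5,190+(c[:,1]+.5)/5-.5],.072)[:,:2]
print(P.round(4),P.mean(0).round(4),[np.linalg.norm(P[i]-P[i-1]).round(4) for i in range(4)])
d=[P[0]-P[1],P[3]-P[2],P[0]-P[3],P[1]-P[2]]
print([np.degrees(np.arctan2(*v[::-1])).round(1) for v in d])
c=np.array([[522,80],[632,50],[682,125],[577,163]],float)
Q=ray("scene",np.c_[348+(c[:,0]-400+.5)/5-.5,295+(c[:,1]+.5)/5-.5],.072)[:,:2]
print(Q.round(4),Q.mean(0).round(4))
for n in ["can_a","can_b","tub","beaker","tape","brush","bottle"]:
    for d in models.boxes_of(n,"top")[:2]: print(n,round(d["p"],2),(cal("top")[1]@np.append(d["point"],1))[:3].round(3))
s=bot.observe(); q=s["orientation"]; print(R.from_quat(q[[1,2,3,0]]).as_matrix().round(3))
print(eyes.calibration("wrist"))
```

```text
[[0.5767 0.2444]
 [0.5654 0.1931]
 [0.5157 0.2031]
 [0.5275 0.2528]] [0.5463 0.2234] [np.float64(0.05), np.float64(0.0525), np.float64(0.0506), np.float64(0.0511)]
[np.float64(77.5), np.float64(76.8), np.float64(-9.8), np.float64(-11.4)]
[[0.5683 0.1995]
 [0.5178 0.2098]
 [0.5304 0.2564]
 [0.5806 0.2505]] [0.5493 0.2291]
can_a 0.82 [0.706 0.17  0.069]
can_a 0.81 [0.36  0.207 0.066]
can_b 0.82 [0.706 0.17  0.069]
can_b 0.81 [0.36  0.207 0.066]
tub 0.61 [0.695 0.307 0.086]
beaker 0.63 [ 0.514 -0.422  0.037]
beaker 0.55 [ 0.609 -0.081  0.04 ]
tape 0.82 [ 0.386 -0.381  0.039]
brush 0.73 [ 0.361 -0.164  0.017]
bottle 0.75 [ 0.656 -0.388  0.111]
[[-0.931  0.366  0.   ]
 [ 0.366  0.931  0.   ]
 [-0.     0.    -1.   ]]
{'fx': 336.51017624054043, 'fy': 336.51017624054043, 'cx': 316.47553736811, 'cy': 243.06436700153316, 'hand_eye': array([[ 2.93058286e-04, -9.63400193e-01, -2.68067121e-01,
         6.86149237e-02],
       [ 9.99999827e-01,  1.45574664e-04,  5.70049679e-04,
        -1.07936715e-03],
       [-5.10162190e-04, -2.68067242e-01,  9.63400069e-01,
        -1.44268556e-01],
       [ 0.00000000e+00,  0.00000000e+00,  0.00000000e+00,
         1.00000000e+00]])}
```

The crop shows a grey steel tin with its blue band near the top, so the closed end is up: this is the one. Plan:
1. Grasp it tilted 45° outward.
2. Lay it on its side.
3. Regrasp from the mouth side.
4. Spin it mouth-up and place it.

```bash
cat >> h.py <<'E'
def rot(dirdeg,tilt,sx=-1):
    """tool z tilted by tilt deg from down towards heading dirdeg; sx=-1: tool x points back"""
    d=np.radians(dirdeg); u=np.array([np.cos(d),np.sin(d),0]); k=np.array([0,0,1.])
    t=np.radians(tilt); z=np.sin(t)*u-np.cos(t)*k; x=sx*(np.cos(t)*u+np.sin(t)*k)
    return np.c_[x,np.cross(z,x),z]
def go(p0,R0,p1,R1,lab=""):
    w=R.from_matrix(R1@R0.T).as_rotvec()
    print(lab,"turn",(w/2/np.pi).round(4),"shift",((p1-p0)/.2).round(4),"deg",np.degrees(np.linalg.norm(w)).round(1),"mm",(1000*np.linalg.norm(p1-p0)).round(0))
def now():
    s=bot.observe(); return s["ee_pos"],R.from_quat(s["orientation"][[1,2,3,0]]).as_matrix(),s
def tcp(G,Rm,back=.013): return np.array(G)+back*Rm[:,2]
E
python3 - <<'E'
from h import *
p,Rm,s=now()
R1=rot(-12,45); P=tcp([.5475,.2255,.04],R1)
print(P)
R0=rot(-12,0)
go(p,Rm,np.array([.44,.30,.25]),R0,"vert")
go(p,Rm,P-.13*R1[:,2]+[0,0,.06],R1,"hi")
E
```

```text
[0.55649151 0.2235888  0.03080761]
vert turn [-0.      0.      0.0263] shift [ 0.873  -1.8734  0.0934] deg 9.5 mm 414.0
hi turn [-0.036  -0.1198  0.0249] shift [ 1.0059 -2.1599 -0.243 ] deg 45.9 mm 479.0
```

Emit:
step_arm --commands '[[[0,0,0.0263],[0.45,-0.95,0.25],1],[[0,0,0.0263],[0.45,-0.95,0.25],1],[[0,0,0.0263],[0.45,-0.95,0.25],1],[[0,0,0.0263],[0.45,-0.95,0.25],1]]'

```text
time: 1.25
ee_pos: [0.3577, 0.4813, 0.2825]
orientation: [0.001, 0.106, 0.994, 0.0]
force: [-0.2, 1.3, 0.2]
grip_width: 0.0854
finger_force: 0.0
```

Run:
```python
from h import *
p,Rm,s=now(); print(p,s["time"],s["joint_positions"].round(3))
R1=rot(-12,45); P=tcp([.5475,.2255,.04],R1)
go(p,Rm,P-.13*R1[:,2]+[0,0,.06],R1,"hi")
```

```text
[0.35765137 0.48130748 0.28249445] 1.25 [-0.993  0.394 -0.048  1.838  0.025  0.91   0.305]
hi turn [-0.0262 -0.122   0.0006] shift [ 0.5446 -1.193  -0.4988] deg 44.9 mm 281.0
```

Emit:
step_arm --commands '[[[-0.0262,-0.122,0.0006],[0.54,-1.0,-0.2],1],[[-0.0262,-0.122,0.0006],[0.54,-1.0,-0.2],1],[[-0.0262,-0.122,0.0006],[0.54,-1.0,-0.2],1],[[-0.0262,-0.122,0.0006],[0.54,-1.0,-0.2],1],[[-0.0262,-0.122,0.0006],[0.54,-1.0,-0.2],1],[[-0.0262,-0.122,0.0006],[0.54,-1.0,-0.2],1]]'

```text
time: 2.0
ee_pos: [0.463, 0.2846, 0.2411]
orientation: [0.381, 0.094, 0.919, -0.041]
force: [-0.1, 0.1, -0.0]
grip_width: 0.0854
finger_force: 0.0
```

Run:
```python
from h import *
p,Rm,s=now(); print(p,s["time"],s["joint_positions"].round(3))
im=eyes.snapshot("wrist"); cv2.imwrite("pics/w1.png",im[:,:,::-1])
H=eyes.calibration("wrist")["hand_eye"]
for d in models.boxes_of("tin","wrist"): print(round(d["p"],2),(p+Rm@(H@np.append(d["point"],1))[:3]).round(4))
R1=rot(-12,45); P=tcp([.5475,.2255,.04],R1)
go(p,Rm,P-.09*R1[:,2],R1,"pre")
```

```text
[0.4630172  0.28458674 0.24112553] 2.0 [-1.509  0.443  0.586  2.408  1.486  0.488 -1.035]
0.87 [0.5043 0.3979 0.062 ]
0.67 [0.5269 0.2254 0.0656]
0.61 [0.4226 0.1318 0.0803]
pre turn [ 0.0005 -0.     -0.0007] shift [ 0.1561 -0.2388 -0.7334] deg 0.3 mm 157.0
```

View pics/w1.png

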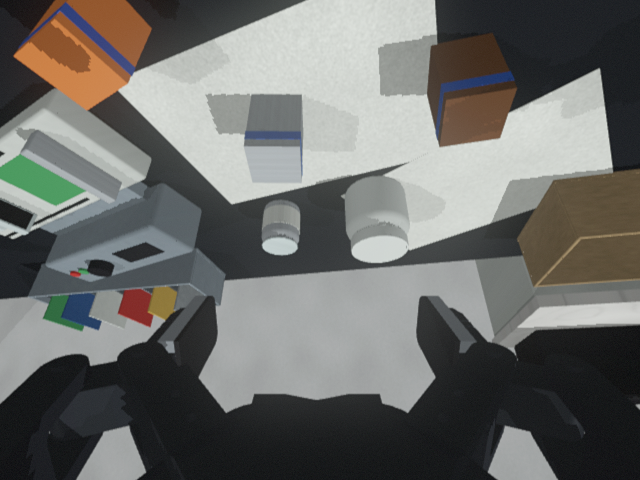

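The wrist picture is upside-down. It shows the tin at about (275,138), with the near-face foot at y≈95, the near top edge at y≈150 and the far top edge at y≈182.

```bash
cat >> h.py <<'E'
def wray(p,Rm,uv,z):
    c=eyes.calibration("wrist"); H=c["hand_eye"]; uv=np.atleast_2d(np.asarray(uv,float))
    d=np.c_[(uv[:,0]-c["cx"])/c["fx"],(uv[:,1]-c["cy"])/c["fy"],np.ones(len(uv))]@(Rm@H[:3,:3]).T
    o=p+Rm@H[:3,3]; return o+d*((z-o[2])/d[:,2])[:,None]
E
python3 - <<'E'
from h import *
p,Rm,s=now()
T=wray(p,Rm,[[245.5,150],[302,149],[301,182],[251,182.5]],.072); F=wray(p,Rm,[[252,95],[302,95]],0)
print(T.round(4).tolist(),T.mean(0).round(4)); print(F.round(4).tolist(),F.mean(0).round(4), (F.mean(0)+.025*rot(-12,90)[:,2]).round(4))
for v in (T[1]-T[0],T[2]-T[3],F[1]-F[0]): print(np.degrees(np.arctan2(v[1],v[0])).round(1),np.linalg.norm(v).round(4))
E
```

```text
[[0.5213, 0.2048, 0.072], [0.5302, 0.2553, 0.072], [0.5745, 0.2433, 0.072], [0.5651, 0.193, 0.072]] [0.5478 0.2241 0.072 ]
[[0.5181, 0.2047, 0.0], [0.5281, 0.2539, 0.0]] [0.5231 0.2293 0.    ] [ 0.5475  0.2241 -0.    ]
79.9 0.0512
79.5 0.0512
78.5 0.0501
```

Run:
```python
from h import *
p,Rm,s=now()
R1=rot(-11.5,45); P=tcp([.5477,.2243,.04],R1)
go(p,Rm,P-.09*R1[:,2],R1,"pre")
go(p,Rm,P,R1,"grasp")
```

```text
pre turn [ 0.0008 -0.0004  0.0007] shift [ 0.1603 -0.2463 -0.7301] deg 0.4 mm 157.0
grasp turn [ 0.0008 -0.0004  0.0007] shift [ 0.4721 -0.3098 -1.0483] deg 0.4 mm 238.0
```

Emit:
step_arm --commands '[[[0,0,0.001],[0.16,-0.245,-0.4],1],[[0,0,0.001],[0.16,-0.245,-0.73],1],[[0,0,0.001],[0.16,-0.245,-0.73],1],[[0,0,0.001],[0.16,-0.245,-0.73],1]]'

```text
time: 2.6
ee_pos: [0.4963, 0.2337, 0.0921]
orientation: [0.379, 0.093, 0.92, -0.042]
force: [-0.3, -0.3, 0.2]
grip_width: 0.0854
finger_force: 0.0
```

Run:
```python
from h import *
p,Rm,s=now(); print(p,s["time"],s["joint_positions"].round(3),s["force"])
R1=rot(-11.5,45); P=tcp([.5477,.2243,.04],R1)
go(p,Rm,P,R1,"grasp")
```

```text
[0.49634465 0.23373602 0.09211315] 2.6 [-1.113  0.762  0.251  2.524  2.231  0.701 -1.857] [-0.31259247 -0.25302757  0.23406808]
grasp turn [ 0.0008 -0.0008  0.0005] shift [ 0.3018 -0.0563 -0.3065] deg 0.5 mm 87.0
```

Emit:
step_arm --commands '[[[0,0,0],[0.15,-0.03,-0.155],1],[[0,0,0],[0.302,-0.056,-0.307],1],[[0,0,0],[0.302,-0.056,-0.307],1],[[0,0,0],[0.302,-0.056,-0.307],-1],[[0,0,0],[0.302,-0.056,-0.307],-1],[[0,0,0],[0.302,-0.056,-0.307],-1],[[0,0,0],[0.302,-0.056,-0.307],-1]]'

```text
time: 3.48
ee_pos: [0.5555, 0.225, 0.035]
orientation: [0.381, 0.092, 0.919, -0.039]
force: [-3.7, 0.8, 8.4]
grip_width: 0.0492
finger_force: 62.2
```

Run:
```python
from h import *
p,Rm,s=now(); print(p,s["time"],s["joint_positions"].round(3),s["force"],s["grip_width"],s["finger_force"])
up=p+[0.03,0.0,.12]
go(p,Rm,up,rot(-11.5,0),"vertical")
go(p,Rm,up,rot(-11.5,-45),"inward")
```

```text
[0.55547046 0.22502576 0.03501375] 3.475 [-0.963  0.89   0.213  2.445  2.377  0.769 -1.917] [-3.71741838  0.79527956  8.36545316] 0.04916971679556284 62.24504912272096
vertical turn [ 0.0251  0.1224 -0.0003] shift [0.15 0.   0.6 ] deg 45.0 mm 124.0
inward turn [ 0.0499  0.2449 -0.0004] shift [0.15 0.   0.6 ] deg 90.0 mm 124.0
```

Emit:
step_arm --commands '[[[0,0,0],[0,0,0.3],-1],[[0.0125,0.0612,0],[0.07,0,0.6],-1],[[0.0251,0.1224,0],[0.15,0,0.7],-1],[[0.0251,0.1224,0],[0.15,0,0.7],-1],[[0.0251,0.1224,0],[0.15,0,0.7],-1],[[0.0251,0.1224,0],[0.15,0,0.7],-1],[[0.0251,0.1224,0],[0.15,0,0.7],-1]]'

```text
time: 4.35
ee_pos: [0.5899, 0.2075, 0.1646]
orientation: [0.233, 0.116, 0.962, -0.082]
force: [0.5, 0.2, -1.3]
grip_width: 0.0492
finger_force: 62.7
```

Run:
```python
from h import *
p,Rm,s=now(); print(p,s["time"],s["joint_positions"].round(3),s["force"],s["grip_width"],s["finger_force"])
go(p,Rm,p,rot(-11.5,-45),"inward")
```

```text
[0.58994627 0.20750876 0.16457084] 4.35 [-0.797  0.53   0.197  2.153  1.005  0.407 -0.231] [ 0.54558455  0.21480643 -1.30299757] 0.04923753675208938 62.71987929940224
inward turn [ 0.0607  0.1938 -0.0017] shift [0. 0. 0.] deg 73.1 mm 0.0
```

Emit:
step_arm --commands '[[[0.0607,0.1938,0],[0,0.05,0.2],-1],[[0.0607,0.1938,0],[0,0.05,0.2],-1],[[0.0607,0.1938,0],[0,0.05,0.2],-1],[[0.0607,0.1938,0],[0,0.05,0.2],-1],[[0.0607,0.1938,0],[0,0.05,0.2],-1],[[0.0607,0.1938,0],[0,0.05,0.2],-1],[[0.0607,0.1938,0],[0,0.05,0.2],-1],[[0.0607,0.1938,0],[0,0.05,0.2],-1]]'

```text
time: 5.35
ee_pos: [0.5915, 0.2157, 0.2033]
orientation: [-0.381, 0.089, 0.919, 0.039]
force: [-1.0, 0.2, -1.0]
grip_width: 0.0491
finger_force: 62.7
```

Run:
```python
from h import *
p,Rm,s=now(); print(p,s["time"],s["joint_positions"].round(3),s["force"],s["grip_width"],s["finger_force"])
go(p,Rm,p,rot(-11.5,-45),"inward")
```

```text
[0.59145848 0.21574578 0.20328315] 5.35 [-0.053  0.888 -0.43   1.369 -0.113  1.593  0.965] [-1.02200938  0.20283999 -1.04450186] 0.04912433306872383 62.73200411349535
inward turn [-0.0007 -0.0001 -0.0011] shift [0. 0. 0.] deg 0.5 mm 0.0
```

Emit:
step_arm --commands '[[[0,0,-0.001],[-0.22,0.04,-0.25],-1],[[0,0,-0.001],[-0.22,0.04,-0.5],-1],[[0,0,-0.001],[-0.22,0.04,-0.75],-1],[[0,0,-0.001],[-0.22,0.04,-0.86],-1],[[0,0,-0.001],[-0.22,0.04,-0.88],-1],[[0,0,-0.001],[-0.22,0.04,-0.88],-1]]'

```text
time: 6.1
ee_pos: [0.5477, 0.2252, 0.0296]
orientation: [-0.378, 0.091, 0.92, 0.04]
force: [-0.6, -0.0, -1.3]
grip_width: 0.0492
finger_force: 62.7
```

Run:
```python
from h import *
p,Rm,s=now(); print(p,s["time"],s["joint_positions"].round(3),s["force"],s["grip_width"],s["finger_force"])
go(p,Rm,np.array([.5467,.2245,.019]),rot(-11.5,-45),"lay")
```

```text
[0.54768127 0.22517438 0.02956808] 6.1 [-0.071  1.04  -0.414  1.531 -0.069  1.281  1.002] [-0.58493501 -0.009949   -1.27790259] 0.04916702072950514 62.747733537107706
lay turn [-0.0006  0.0009 -0.0003] shift [-0.0049 -0.0034 -0.0528] deg 0.4 mm 11.0
```

Emit:
step_arm --commands '[[[0,0.001,0],[0,0,-0.03],-1],[[0,0.001,0],[0,0,-0.053],-1],[[0,0.001,0],[0,0,-0.058],-1],[[0,0.001,0],[0,0,-0.058],-1]]'

```text
time: 6.6
ee_pos: [0.5473, 0.2245, 0.0173]
orientation: [-0.382, 0.091, 0.919, 0.04]
force: [1.5, -1.1, 5.2]
grip_width: 0.0495
finger_force: 63.1
```

Emit:
step_arm --commands '[[[0,0,0],[0,0,0],1],[[0,0,0],[0,0,0],1],[[0,0,0],[0,0,0],1],[[0,0,0],[0.1,-0.02,0.1],1],[[0,0,0],[0.25,-0.05,0.25],1],[[0,0,0],[0.36,-0.07,0.5],1],[[0,0,0],[0.36,-0.07,0.8],1],[[0,0,0],[0.36,-0.07,0.8],1]]'

```text
time: 7.6
ee_pos: [0.6209, 0.2117, 0.1815]
orientation: [-0.379, 0.091, 0.92, 0.041]
force: [-0.4, -0.1, -1.1]
grip_width: 0.0853
finger_force: 0.0
```

Run:
```python
from h import *
p,Rm,s=now(); print(p,s["time"],s["joint_positions"].round(3),s["force"],s["grip_width"],s["finger_force"])
im=eyes.snapshot("top"); t=im[:,:,::-1]; s2=eyes.snapshot("scene")[:,:,::-1]
cv2.imwrite("pics/t2.png",np.hstack([cv2.resize(t[170:270,160:260],(400,400),interpolation=3),cv2.resize(s2[280:380,330:430],(400,400),interpolation=3)]))
R1=rot(-11.5,45)
go(p,Rm,np.array([.455,.245,.20]),R1,"pre2")
```

```text
[0.62093681 0.2117414  0.18145759] 7.6 [-0.056  0.937 -0.414  1.3   -0.099  1.609  0.979] [-0.38885848 -0.1070477  -1.06243752] 0.08527194240759846 0.0
pre2 turn [-0.0504 -0.2442 -0.001 ] shift [-0.8297  0.1663  0.0927] deg 89.8 mm 170.0
```

View pics/t2.png

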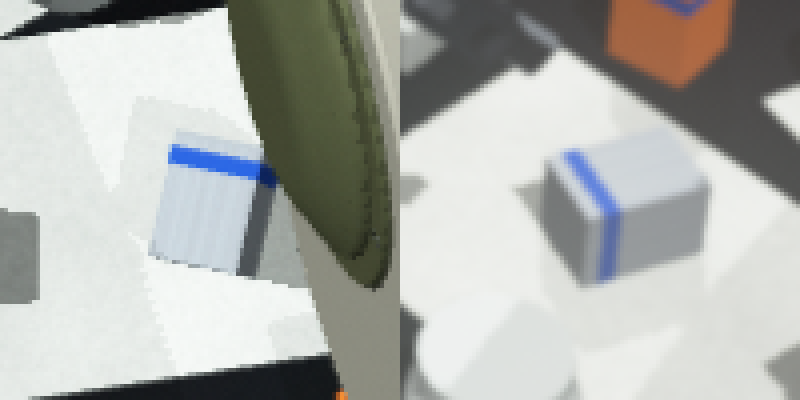

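The tin lies on its side with its closed end (band) outward and its mouth towards the robot. In the 4x crop its left edge runs from (150,254) to (176,130).

Run:
```python
from h import *
c=np.array([[150,254],[237,274],[176,130]],float)
P=ray("top",np.c_[160+(c[:,0]+.5)/4-.5,170+(c[:,1]+.5)/4-.5],.05)[:,:2]
print(P.round(4)); d=P[2]-P[0]; w=P[1]-P[0]
print(np.linalg.norm(d),np.degrees(np.arctan2(*d[::-1])),np.linalg.norm(w),np.degrees(np.arctan2(*w[::-1])),(P[0]+d/2+w/2).round(4))
```

```text
[[0.5185 0.2546]
 [0.5074 0.2065]
 [0.5876 0.2416]]
0.0702686247173615 -10.62665718325465 0.04934269776655947 -102.98166090207384 [0.5475 0.2241]
```

Emit:
step_arm --commands '[[[0,0,0],[-0.1,0.04,0.25],1],[[-0.0504,-0.2442,0],[-0.8,0.16,0.35],1],[[-0.0504,-0.2442,0],[-0.8,0.16,0.35],1],[[-0.0504,-0.2442,0],[-0.8,0.16,0.35],1],[[-0.0504,-0.2442,0],[-0.8,0.16,0.35],1],[[-0.0504,-0.2442,0],[-0.8,0.16,0.35],1],[[-0.0504,-0.2442,0],[-0.8,0.16,0.35],1],[[-0.0504,-0.2442,0],[-0.8,0.16,0.35],1]]'

```text
time: 8.7
ee_pos: [0.4591, 0.2382, 0.2443]
orientation: [0.206, 0.1, 0.973, -0.032]
force: [1.0, -0.5, -0.4]
grip_width: 0.0853
finger_force: 0.0
```

Run:
```python
from h import *
p,Rm,s=now(); print(p,s["time"],s["joint_positions"].round(3),s["force"])
go(p,Rm,np.array([.455,.245,.16]),rot(-11.5,45),"pre2")
```

```text
[0.45913199 0.23817941 0.24431976] 8.7 [-0.754  0.273 -0.084  2.264  0.815  0.553 -0.159] [ 1.01854682 -0.4604414  -0.36181696]
pre2 turn [-0.0085 -0.0577  0.0018] shift [-0.0207  0.0341 -0.4216] deg 21.0 mm 85.0
```

Emit:
step_arm --commands '[[[-0.0085,-0.0577,0.0018],[0,0.02,-0.2],1],[[-0.0085,-0.0577,0.0018],[0,0.02,-0.4],1],[[-0.0085,-0.0577,0.0018],[0,0.02,-0.5],1],[[-0.0085,-0.0577,0.0018],[0,0.02,-0.5],1],[[-0.0085,-0.0577,0.0018],[0,0.02,-0.5],1],[[-0.0085,-0.0577,0.0018],[0,0.02,-0.5],1]]'

```text
time: 9.45
ee_pos: [0.4586, 0.2421, 0.1424]
orientation: [0.378, 0.091, 0.921, -0.04]
force: [-0.0, -0.7, 0.3]
grip_width: 0.0854
finger_force: 0.0
```

Run:
```python
from h import *
p,Rm,s=now(); print(p,s["time"],s["joint_positions"].round(3),s["force"])
R1=rot(-11.5,45);P=np.array([.5509,.2234,.0175])
go(p,Rm,P-.09*R1[:,2],R1,"pre2")
go(p,Rm,P,R1,"grasp2")
```

```text
[0.45860662 0.24211028 0.14240576] 9.45 [-1.039  0.601 -0.005  2.538  1.892  0.782 -1.559] [-0.0029408  -0.66850577  0.25766981]
pre2 turn [ 0.0006 -0.0011 -0.0003] shift [ 0.1497 -0.0301 -0.3063] deg 0.5 mm 68.0
grasp2 turn [ 0.0006 -0.0011 -0.0003] shift [ 0.4615 -0.0936 -0.6245] deg 0.5 mm 156.0
```

Emit:
step_arm --commands '[[[0,-0.001,0],[0.15,-0.03,-0.3],1],[[0,-0.001,0],[0.15,-0.03,-0.306],1],[[0,-0.001,0],[0.26,-0.052,-0.42],1],[[0,-0.001,0],[0.36,-0.073,-0.523],1],[[0,-0.001,0],[0.462,-0.094,-0.625],1],[[0,-0.001,0],[0.462,-0.094,-0.625],1],[[0,-0.001,0],[0.462,-0.094,-0.625],1]]'

```text
time: 10.32
ee_pos: [0.5525, 0.2234, 0.022]
orientation: [0.383, 0.094, 0.918, -0.038]
force: [-0.4, -0.2, 0.4]
grip_width: 0.0854
finger_force: 0.0
```

Run:
```python
from h import *
p,Rm,s=now(); print(p,s["time"],s["joint_positions"].round(3),s["force"])
go(p,Rm,np.array([.5509,.2234,.0175]),rot(-11.5,45),"grasp2")
```

```text
[0.55252641 0.22341576 0.0219975 ] 10.325 [-0.807  0.9   -0.027  2.441  2.247  0.922 -1.774] [-0.40126015 -0.2147261   0.35671587]
grasp2 turn [-0.0002  0.0008  0.0003] shift [-0.0081 -0.0001 -0.0225] deg 0.3 mm 5.0
```

Emit:
step_arm --commands '[[[0,0,0],[-0.008,0,-0.02],1],[[0,0,0],[-0.008,0,-0.02],1],[[0,0,0],[-0.008,0,-0.02],-1],[[0,0,0],[-0.008,0,-0.02],-1],[[0,0,0],[-0.008,0,-0.02],-1],[[0,0,0],[-0.008,0,-0.02],-1]]'

```text
time: 11.08
ee_pos: [0.5511, 0.2238, 0.0161]
orientation: [0.383, 0.094, 0.918, -0.038]
force: [-2.4, 0.6, 4.5]
grip_width: 0.0494
finger_force: 62.1
```

Run:
```python
from h import *
p,Rm,s=now(); print(p.round(4).tolist(),s["time"],s["joint_positions"].round(3),s["force"],s["grip_width"],s["finger_force"])
# tin closed-end pose in hand
u=rot(-11.5,90)[:,2]; end=np.array([.5475,.2241,.025])+.036*u
r=Rm.T@(end-p); m=Rm.T@(-u); print("end in tool",r.round(4),"m",m.round(3))
np.save("hold.npy",np.r_[r,m])
up=np.array([.56,.17,.21])
go(p,Rm,up,rot(-11.5,-10),"tilt")
```

```text
[0.5511, 0.2238, 0.0161] 11.075 [-0.807  0.913 -0.031  2.442  2.252  0.933 -1.786] [-2.37155557  0.55202742  4.54856315] 0.04942764057871849 62.07432769238949
end in tool [-0.0291 -0.0003  0.0168] m [ 0.704 -0.001 -0.71 ]
tilt turn [0.0303 0.1504 0.0004] shift [ 0.0446 -0.2688  0.9694] deg 55.2 mm 201.0
```

Emit:
step_arm --commands '[[[0,0,0],[0,0,0.3],-1],[[0.01,0.05,0],[0.02,-0.05,0.6],-1],[[0.0303,0.15,0],[0.04,-0.1,0.9],-1],[[0.0303,0.15,0],[0.04,-0.15,0.95],-1],[[0.0303,0.15,0],[0.04,-0.2,0.95],-1],[[0.0303,0.15,0],[0.04,-0.2,0.95],-1],[[0.0303,0.15,0],[0.04,-0.2,0.95],-1],[[0.0303,0.15,0],[0.04,-0.2,0.95],-1]]'

```text
time: 12.08
ee_pos: [0.5608, 0.1778, 0.1995]
orientation: [0.138, 0.12, 0.979, -0.085]
force: [0.8, 0.1, -2.5]
grip_width: 0.0491
finger_force: 62.7
```

```bash
cat >> h.py <<'E'
PAD=np.array([.5468,-.0461,.04]); YAW=16.3
d=np.radians(YAW); XS=np.array([np.cos(d),np.sin(d),0]); YS=np.array([-np.sin(d),np.cos(d),0])
E
python3 - <<'E'
from h import *
p,Rm,s=now(); print(p,s["time"],s["joint_positions"].round(3),s["force"],s["grip_width"])
h=np.load("hold.npy"); Rt=rot(YAW,-45); tgt=PAD+0*YS  # closed end centre
P=tgt-Rt@h[:3]; print("place tcp",P)
go(p,Rm,P+[0,0,.14],Rt,"above")
E
```

```text
[0.56075704 0.17778219 0.1995188 ] 12.075 [-0.529  0.443 -0.064  2.075  0.614  0.612  0.237] [ 0.84201039  0.13168051 -2.51916345] 0.04913090862726472
place tcp [ 0.53830407 -0.04824784  0.07244974]
above turn [0.0176 0.1738 0.0667] shift [-0.1123 -1.1302  0.0647] deg 67.3 mm 228.0
```

Emit:
step_arm --commands '[[[0.0176,0.1738,0.0667],[-0.1,-0.31,0.1],-1],[[0.0176,0.1738,0.0667],[-0.09,-0.62,0.12],-1],[[0.0176,0.1738,0.0667],[-0.09,-0.9,0.12],-1],[[0.0176,0.1738,0.0667],[-0.09,-1.0,0.12],-1],[[0.0176,0.1738,0.0667],[-0.09,-1.0,0.12],-1],[[0.0176,0.1738,0.0667],[-0.09,-1.0,0.12],-1],[[0.0176,0.1738,0.0667],[-0.09,-1.0,0.12],-1],[[0.0176,0.1738,0.0667],[-0.09,-1.0,0.12],-1]]'

```text
time: 13.08
ee_pos: [0.5438, -0.0231, 0.2204]
orientation: [-0.378, -0.13, 0.915, -0.055]
force: [0.6, 0.3, -1.4]
grip_width: 0.0497
finger_force: 62.9
```

Run:
```python
from h import *
p,Rm,s=now(); print(p,s["time"],s["joint_positions"].round(3),s["force"],s["grip_width"])
h=np.load("hold.npy"); Rt=rot(YAW,-45); tgt=PAD-.017*YS
P=tgt-Rt@h[:3]; print("place tcp",P)
go(p,Rm,P+[0,0,.03],Rt,"near")
im=eyes.snapshot("scene"); cv2.imwrite("pics/s3.png",cv2.resize(im[150:330,200:440,::-1],(800,600),interpolation=3))
```

```text
[ 0.5438197  -0.02305454  0.22040161] 13.075 [ 0.051  0.772 -0.313  1.559  0.229  1.639  1.506] [ 0.59023272  0.26896222 -1.40299841] 0.04972596650948542
place tcp [ 0.5430754  -0.06456453  0.07244974]
near turn [0.0002 0.0002 0.0001] shift [-0.0037 -0.2075 -0.5898] deg 0.1 mm 125.0
```

View pics/s3.png

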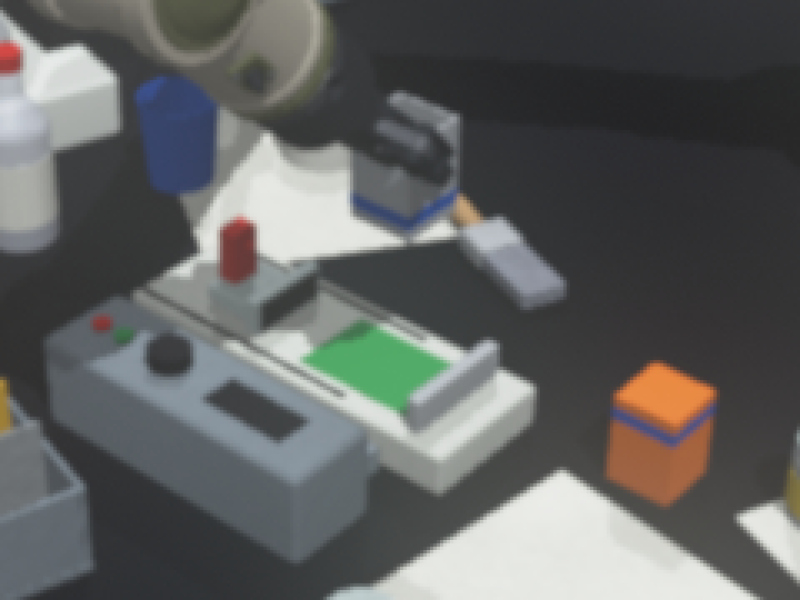

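The tin is held mouth-up with its blue band at the bottom (crop (405,205)). The pad is clear.

Emit:
step_arm --commands '[[[0,0,0],[-0.004,-0.21,-0.2],-1],[[0,0,0],[-0.004,-0.21,-0.4],-1],[[0,0,0],[-0.004,-0.21,-0.55],-1],[[0,0,0],[-0.004,-0.21,-0.59],-1],[[0,0,0],[-0.004,-0.21,-0.62],-1],[[0,0,0],[-0.004,-0.21,-0.62],-1]]'

```text
time: 13.88
ee_pos: [0.5433, -0.0651, 0.1002]
orientation: [-0.376, -0.13, 0.916, -0.055]
force: [-0.5, 0.1, 0.4]
grip_width: 0.0495
finger_force: 62.9
```

Run:
```python
from h import *
p,Rm,s=now(); print(p,s["time"],s["joint_positions"].round(3),s["force"],s["torque"],s["grip_width"])
h=np.load("hold.npy"); Rt=rot(YAW,-45); P=PAD-.017*YS-Rt@h[:3]
go(p,Rm,P,Rt,"down")
c=p+Rm@h[:3]; print("tin end xyz",c,"in pad frame",(c-PAD)@XS,(c-PAD)@YS, "m",Rm@h[3:])
im=eyes.snapshot("scene"); cv2.imwrite("pics/s4.png",cv2.resize(im[150:330,200:440,::-1],(800,600),interpolation=3))
```

```text
[ 0.54332571 -0.06505184  0.10017283] 13.875 [ 0.092  0.905 -0.288  1.614  0.3    1.454  1.509] [-0.49751948  0.07655257  0.40115699] [ 0.27034868 -0.85654884 -0.05786464] 0.049495086735850596
down turn [0.0002 0.001  0.0001] shift [-0.0013  0.0024 -0.1386] deg 0.4 mm 28.0
tin end xyz [ 0.55203491 -0.06295676  0.06777622] in pad frame 0.00029336232119702224 -0.017648474065049748 m [-0.00255948  0.00142501  0.99999571]
```

View pics/s4.png

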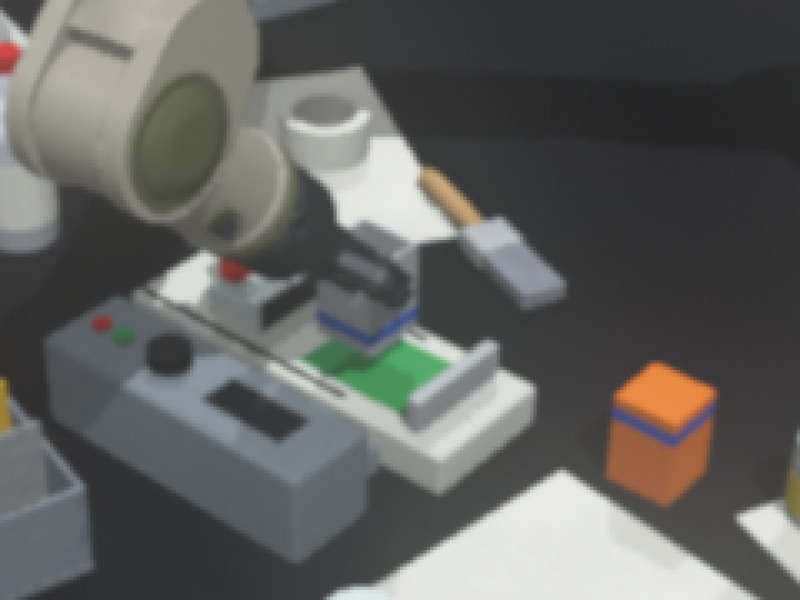

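The tin is level just above the pad and there is good room over the control box, so I'll lower it.

Emit:
step_arm --commands '[[[0,0.001,0],[0,0,-0.06],-1],[[0,0.001,0],[0,0,-0.11],-1],[[0,0.001,0],[0,0,-0.127],-1],[[0,0.001,0],[0,0,-0.127],-1]]'

```text
time: 14.42
ee_pos: [0.5425, -0.0652, 0.0741]
orientation: [-0.38, -0.131, 0.914, -0.055]
force: [-1.2, -0.7, 3.8]
grip_width: 0.0494
finger_force: 63.2
```

Emit:
step_arm --commands '[[[0,0,0],[0,0,-0.006],-1],[[0,0,0],[0,0,-0.012],-1]]'

```text
time: 14.68
ee_pos: [0.5425, -0.0652, 0.0739]
orientation: [-0.381, -0.13, 0.914, -0.055]
force: [-0.2, 0.5, 25.7]
grip_width: 0.0495
finger_force: 64.6
```

Emit:
step_arm --commands '[[[0,0,0],[0,0,0.008],-1],[[0,0,0],[0,0,0.008],1],[[0,0,0],[0,0,0.008],1],[[0,0,0],[0,0,0.008],1],[[0,0,0],[0.08,0.024,0.09],1],[[0,0,0],[0.2,0.06,0.22],1],[[0,0,0],[0.35,0.1,0.45],1],[[0,0,0],[0.35,0.1,0.75],1]]'

```text
time: 15.68
ee_pos: [0.6139, -0.0442, 0.2212]
orientation: [-0.38, -0.131, 0.914, -0.054]
force: [1.0, 0.1, -0.2]
grip_width: 0.0856
finger_force: 0.0
```

Run:
```python
from h import *
p,Rm,s=now(); print(p,s["time"],s["joint_positions"].round(3),s["force"],s["grip_width"])
t=eyes.snapshot("top")[:,:,::-1]; s2=eyes.snapshot("scene")[:,:,::-1]
cv2.imwrite("pics/t5.png",np.hstack([cv2.resize(t[160:280,280:440],(400,300),interpolation=3),cv2.resize(s2[200:305,210:350],(400,300),interpolation=3)]))
GR=PAD-.144*YS+[0,0,.06]; print("grip",GR, "bed rear",PAD-.205*YS)
# push pose: tool down, closed fingers behind grip
Rv=rot(YAW,0); go(p,Rm,p+[0,0,.04],Rv,"vert")
```

```text
[ 0.61387619 -0.04422949  0.22116921] 15.675 [ 0.055  0.852 -0.287  1.363  0.26   1.752  1.568] [ 1.00731714  0.10668715 -0.18559253] 0.08562752337584441
grip [ 0.58721601 -0.18431196  0.1       ] bed rear [ 0.60433668 -0.24286008  0.04      ]
vert turn [ 3.520e-02 -1.205e-01 -1.000e-04] shift [0.  0.  0.2] deg 45.2 mm 40.0
```

View pics/t5.png

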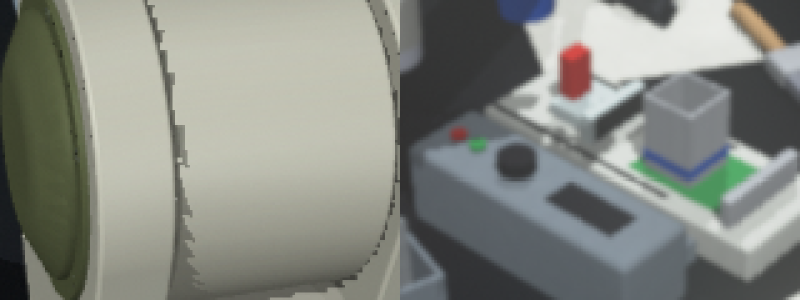

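The tin stands mouth-up on the pad and has been released. Next I turn the tool vertical, close the fingers and go behind the red grip.

Emit:
step_arm --commands '[[[0,0,0],[0,0,0.2],-1],[[0.035,-0.12,0],[-0.04,-0.2,0.3],-1],[[0.035,-0.12,0],[-0.06,-0.5,0.3],-1],[[0.035,-0.12,0],[-0.08,-0.88,0.3],-1],[[0.035,-0.12,0],[-0.08,-0.88,0.3],-1],[[0.035,-0.12,0],[-0.08,-0.88,0.3],-1],[[0.035,-0.12,0],[-0.08,-0.88,0.3],-1],[[0.035,-0.12,0],[-0.08,-0.88,0.3],-1]]'

```text
time: 16.77
ee_pos: [0.5974, -0.2204, 0.2811]
orientation: [-0.001, -0.142, 0.99, -0.0]
force: [0.6, -0.2, -0.8]
grip_width: -0.0001
finger_force: 0.0
```

Run:
```python
from h import *
p,Rm,s=now(); print(p,s["time"],s["joint_positions"].round(3),s["force"],s["grip_width"])
go(p,Rm,PAD-.182*YS+[0,0,.11],rot(YAW,0),"above"); go(p,Rm,PAD-.182*YS+[0,0,.032],rot(YAW,0),"behind")
im=eyes.snapshot("wrist"); cv2.imwrite("pics/w6.png",im[:,:,::-1])
```

```text
[ 0.59741664 -0.22041018  0.28112236] 16.775 [ 0.531  0.47  -0.396  1.739  0.214  0.978  1.909] [ 0.6180778  -0.17343645 -0.8202101 ] -0.00014512251197352556
above turn [ 0.0002 -0.0004 -0.    ] shift [ 0.0023 -0.0019 -0.6556] deg 0.2 mm 131.0
behind turn [ 0.0002 -0.0004 -0.    ] shift [ 0.0023 -0.0019 -1.0456] deg 0.2 mm 209.0
```

View pics/w6.png

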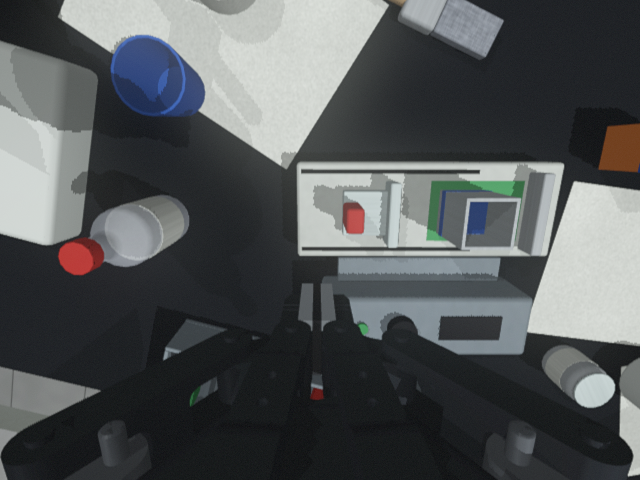

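The wrist view is square to the shaker: grip top at about (354,217), tin mouth-up at (490,222), all clear. Going down behind the grip.

Run:
```python
from h import *
p,Rm,s=now()
im=cv2.imread("pics/w6.png").astype(int); m=(im[...,2]>im[...,1]+80)&(im[...,2]>im[...,0]+80); ys,xs=np.nonzero(m[190:250,330:380]); print(xs.min()+330,xs.max()+330,ys.min()+190,ys.max()+190)
for x in (xs.min()+330,xs.max()+331):
  P=wray(p,Rm,[x,217],.1)[0]; print(((P-PAD)@XS).round(4),((P-PAD)@YS).round(4))
```

```text
347 363 210 232
-0.0057 -0.1516
-0.0057 -0.1349
```

Emit:
step_arm --commands '[[[0,0,0],[0,0,-0.3],-1],[[0,0,0],[0,0,-0.6],-1],[[0,0,0],[0,0,-0.66],-1],[[0,0,0],[0,0,-0.66],-1]]'

```text
time: 17.32
ee_pos: [0.5977, -0.2204, 0.1495]
orientation: [-0.001, -0.142, 0.99, -0.0]
force: [0.1, -0.3, 0.7]
grip_width: 0.0004
finger_force: 0.0
```

Run:
```python
from h import *
p,Rm,s=now(); print(p,s["time"],s["force"],(p-PAD)@XS,(p-PAD)@YS)
go(p,Rm,PAD-.182*YS+[0,0,.032],rot(YAW,0),"behind")
```

```text
[ 0.59774778 -0.22039456  0.14948519] 17.325 [ 0.12021695 -0.2582951   0.74454134] -1.872855090912645e-05 -0.18158819152569455
behind turn [ 0.0001 -0.0004 -0.    ] shift [ 0.0007 -0.0019 -0.3874] deg 0.1 mm 77.0
```

Emit:
step_arm --commands '[[[0,0,0],[0,0,-0.2],-1],[[0,0,0],[0,0,-0.36],-1],[[0,0,0],[0,0,-0.387],-1],[[0,0,0],[0,0,-0.387],-1]]'

```text
time: 17.82
ee_pos: [0.5983, -0.2213, 0.0739]
orientation: [0.0, -0.141, 0.99, -0.001]
force: [0.1, -0.4, 0.1]
grip_width: -0.0003
finger_force: 0.0
```

Run:
```python
from h import *
p,Rm,s=now(); print(p,s["time"],s["force"],(p-PAD)@XS,(p-PAD)@YS,YS)
```

```text
[ 0.59828929 -0.22131987  0.07390514] 17.825 [ 0.05888906 -0.3929922   0.11139298] 0.00024130310083671225 -0.1826282915639712 [-0.28066671  0.95980529  0.        ]
```

Emit:
step_arm --commands '[[[0,0,0],[-0.008,0.029,0],-1],[[0,0,0],[-0.017,0.058,0],-1],[[0,0,0],[-0.025,0.086,0],-1],[[0,0,0],[-0.034,0.115,0],-1],[[0,0,0],[-0.042,0.144,0],-1],[[0,0,0],[-0.05,0.173,0],-1],[[0,0,0],[-0.059,0.202,0],-1],[[0,0,0],[-0.067,0.23,0],-1]]'

```text
time: 18.82
ee_pos: [0.5839, -0.1754, 0.0723]
orientation: [-0.0, -0.141, 0.99, -0.001]
force: [2.8, -4.8, 3.8]
grip_width: 0.0001
finger_force: 3.1
```

Emit:
step_arm --commands '[[[0,0,0],[-0.008,0.029,0],-1],[[0,0,0],[-0.017,0.058,0],-1],[[0,0,0],[-0.025,0.086,0],-1],[[0,0,0],[-0.034,0.115,0],-1],[[0,0,0],[-0.042,0.144,0],-1],[[0,0,0],[-0.05,0.173,0],-1]]'

```text
time: 19.58
ee_pos: [0.5741, -0.1414, 0.0723]
orientation: [-0.0, -0.141, 0.99, -0.001]
force: [2.9, -7.1, 5.1]
grip_width: 0.0001
finger_force: 3.8
```

Run:
```python
from h import *
p,Rm,s=now(); print(p,s["time"],s["force"],s["force"]@YS,(p-PAD)@XS,(p-PAD)@YS)
im=eyes.snapshot("wrist"); im=im[:,:,::-1]; cv2.imwrite("pics/w7.png",im)
f=im.astype(int); m=(f[...,2]>f[...,1]+80)&(f[...,2]>f[...,0]+80); ys,xs=np.nonzero(m[100:300]); print(xs.min() if len(xs) else 0,xs.max() if len(xs) else 0)
```

```text
[ 0.57405251 -0.14141139  0.07230498] 19.575 [ 2.939628   -7.1020316   5.07363052] -7.64162323021152 -0.0005936352287864537 -0.09912924716858611
0 0
```

View pics/w7.png

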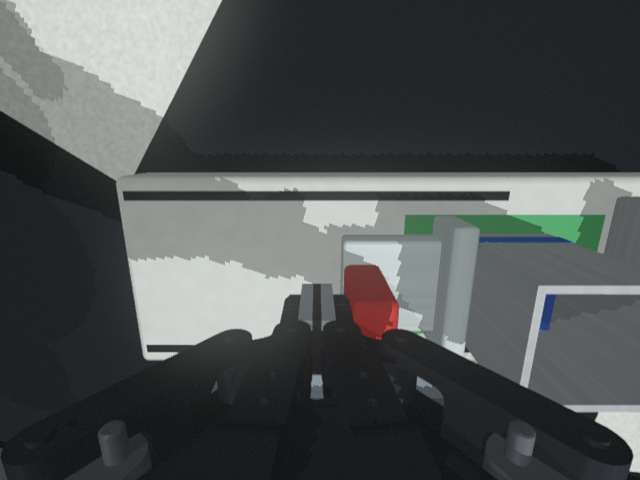

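Emit:
step_arm --commands '[[[0,0,0],[-0.008,0.026,0],-1],[[0,0,0],[-0.015,0.051,0],-1],[[0,0,0],[-0.022,0.075,0],-1],[[0,0,0],[-0.028,0.096,0],-1]]'

```text
time: 20.12
ee_pos: [0.5679, -0.1208, 0.072]
orientation: [-0.001, -0.141, 0.99, -0.0]
force: [1.6, -2.5, 0.9]
grip_width: -0.0
finger_force: 1.3
```

Emit:
step_arm --commands '[[[0,0,0],[-0.0035,0.012,0],-1],[[0,0,0],[-0.006,0.02,0],-1]]'

```text
time: 20.38
ee_pos: [0.5661, -0.1165, 0.0717]
orientation: [-0.001, -0.142, 0.99, -0.0]
force: [0.3, 0.0, -0.2]
grip_width: -0.0
finger_force: 0.2
```

Run:
```python
from h import *
p,Rm,s=now(); print(p,s["time"],s["force"],s["force"]@YS,(p-PAD)@XS,(p-PAD)@YS)
```

```text
[ 0.56611986 -0.11654478  0.07170131] 20.375 [ 0.33911874  0.01010989 -0.16830759] -0.08547581075355287 -0.0012281959186105085 -0.07303571457331234
```

Emit:
step_arm --commands '[[[0,0,0],[-0.0014,0.0048,0],-1],[[0,0,0],[-0.0028,0.0096,0],-1]]'

```text
time: 20.62
ee_pos: [0.5659, -0.1152, 0.0719]
orientation: [-0.001, -0.141, 0.99, -0.0]
force: [0.0, 0.4, -0.2]
grip_width: 0.0006
finger_force: 0.0
```

Emit:
step_arm --commands '[[[0,0,0],[-0.0014,0.0048,0],-1],[[0,0,0],[-0.0014,0.0048,0],-1]]'

```text
time: 20.88
ee_pos: [0.5658, -0.1149, 0.072]
orientation: [-0.001, -0.141, 0.99, -0.001]
force: [0.3, -1.5, -1.5]
grip_width: 0.0
finger_force: 0.8
```

Emit:
step_arm --commands '[[[0,0,0],[-0.0014,0.0048,0],-1],[[0,0,0],[-0.0014,0.0048,0],-1]]'

```text
time: 21.12
ee_pos: [0.5657, -0.1144, 0.072]
orientation: [-0.001, -0.141, 0.99, -0.001]
force: [0.5, -4.6, -2.3]
grip_width: -0.0002
finger_force: 2.4
```

Emit:
step_arm --commands '[[[0,0,0],[-0.0014,0.0048,0],-1],[[0,0,0],[-0.0014,0.0048,0],-1]]'

```text
time: 21.38
ee_pos: [0.5656, -0.1141, 0.072]
orientation: [-0.001, -0.141, 0.99, -0.001]
force: [1.4, -6.7, -2.9]
grip_width: -0.0004
finger_force: 3.6
```

Emit:
step_arm --commands '[[[0,0,0],[-0.0014,0.0048,0],-1],[[0,0,0],[-0.0028,0.0096,0],-1],[[0,0,0],[-0.0028,0.0096,0],-1]]'

```text
time: 21.75
ee_pos: [0.5654, -0.1134, 0.0721]
orientation: [-0.001, -0.14, 0.99, -0.002]
force: [2.8, -11.2, -3.3]
grip_width: -0.0001
finger_force: 5.7
```

Run:
```python
from h import *
p,Rm,s=now(); print(p,s["time"],s["force"],s["force"]@YS,(p-PAD)@XS,(p-PAD)@YS)
```

```text
[ 0.56540682 -0.11343114  0.07211665] 21.75 [  2.78946699 -11.16059917  -3.27421468] -11.49491266497455 -0.0010386894417579728 -0.06984709982559552
```

Emit:
step_arm --commands '[[[0,0,0],[-0.0014,0.0048,0],-1],[[0,0,0],[-0.0014,0.0048,0],-1]]'

```text
time: 22.0
ee_pos: [0.5653, -0.1132, 0.0721]
orientation: [-0.0, -0.14, 0.99, -0.002]
force: [3.1, -13.1, -3.3]
grip_width: 0.0001
finger_force: 6.8
```

That is the stop (13 N). I'll back off 30 mm, rise and check.

Emit:
step_arm --commands '[[[0,0,0],[0.014,-0.048,0],-1],[[0,0,0],[0.042,-0.144,0],-1],[[0,0,0],[0.042,-0.144,0.1],-1],[[0,0,0],[0.042,-0.144,0.4],-1],[[0,0,0],[0.042,-0.2,0.7],-1],[[0,0,0],[0.042,-0.4,0.95],-1],[[0,0,0],[0.042,-0.4,0.95],-1],[[0,0,0],[0.042,-0.4,0.95],-1]]'

```text
time: 23.0
ee_pos: [0.5725, -0.1899, 0.2618]
orientation: [-0.001, -0.141, 0.99, -0.0]
force: [-1.1, 0.8, -0.7]
grip_width: -0.0001
finger_force: 0.0
```

Run:
```python
from h import *
p,Rm,s=now(); print(p,s["time"],s["force"])
im=eyes.snapshot("wrist")[:,:,::-1]; s2=eyes.snapshot("scene")[:,:,::-1]
f=im.astype(int); m=(f[...,2]>f[...,1]+80)&(f[...,2]>f[...,0]+80); m[:190]=0;m[250:]=0;m[:,:330]=0; ys,xs=np.nonzero(m)
if len(xs):
  for x in (xs.min(),xs.max()+1): print(x,((wray(p,Rm,[x,(ys.min()+ys.max())/2],.1)[0]-PAD)@YS).round(4))
cv2.imwrite("pics/f8.png",np.hstack([cv2.resize(im[120:420,240:640],(400,300)),cv2.resize(s2[200:305,210:350],(400,300),interpolation=3)]))
```

```text
[ 0.57254163 -0.18988165  0.26175023] 23.0 [-1.07193769  0.79232601 -0.69661071]
411 -0.0566
429 -0.0397
```

View pics/f8.png

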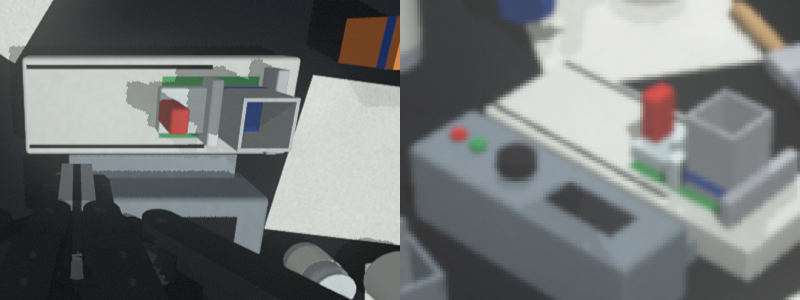

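The grip has moved 95 mm and stayed there. The tin stands mouth-up between jaw and fence, and the robot is clear.

```bash
python3 -c "
from workcell import bot
print(bot.job_done())"
```

```text
the job is handed in; nothing more can be done
None
```

The tin is clamped mouth-up between jaw and fence, the clamp is fully home (95 mm travel, met at about 13 N), nothing else was seen to move, and I handed the job in at about 23 s.

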